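# Clamp a die plate in the lever-lifted hold-down

### The job

Load the die plate into the hold-down clamp. Press the long end of the lever down until the catch snaps over it and holds the heavy flap open, push the plate with the fingertips fully home against the stop under the flap, then press the small release pad beside the lever so that the flap drops and clamps the plate. Only press and push: do not pick up or lift the plate, and leave the other things where they are.

Things in the scene. Friction and masses are not known exactly. Their poses are not given: they have to be found in the camera images.
- hold_down: hold-down clamp fixed on the cabinet top: grey base 190 (x) x 164 (y) x 10 mm carrying all the mechanism. Origin at the centre of its underside, x to the flap's hinge at the back (within 0.25 rad of straight away from the robot), y left, z up. The bed is 10 mm above the origin. Plate channel along x, centre line y = -33 mm. Lever along x at y = 28 mm, left of the channel, fulcrum at x = -3, z = 44
- channel_mouth (a point): on the bed and the channel's centre line where the flared guides begin, 55 mm before the stop, clamp's axes. From here the two steel guide rails, 10 mm high, narrow from 83 to 63 mm apart over 28 mm, then run straight to the stop. The bed before the mouth is open, 82 mm long
- stop_face (a point): centre of the stop block's face that ends the channel, at x = 42, y = -33, z = 15 mm in the clamp's frame; clamp's axes
- work_plate: black die plate lying on the bed before the flap: 60 (x) x 75 (y) x 11 mm, 0.24 to 0.39 kg. Origin at the centre of its underside. Its long side (y) lies along the clamp's x within 0.10 rad. Fully home its end touches the stop, its origin is 38 mm before stop_face, its near end 33 to 34 mm before the clamp's origin. Slides easily (about 1 N)
- lever_pad (a point): middle of the top of the grey press pad, 34 x 24 mm, on the long, near end of the steel lever, 110 mm from the fulcrum. About 78 mm above the cabinet top at rest, 36 mm when latched, 28 mm at the lever's own stop. It tilts with the lever
- lever_bar (a joint): lever angle in rad: 0 at rest, long end up; grows as the long end is pressed down. A sprung catch snaps over the lever's side pin at about 0.37, then holds it at about 0.39; own stop at 0.46. The roller on the short end lifts the flap. Pressing takes 3 to 7 N, most where the pin pushes the catch aside. Once the flap rests on a plate it lies between 0.05 and 0.25
- flap (a joint): angle of the heavy dark steel flap (1.4 kg, hinged at the back of the clamp) in rad: 0 with its toe on the bare bed, about 0.16 with the toe on the plate, about 0.32 with the lever latched (toe then about 18 mm above the bed). It falls by its own weight
- flap_toe (a point): middle of the lowest line of the flap's round steel toe, 52 mm long, across the channel 28 mm before the stop. The flap's highest point is 73 mm above the cabinet top when down, about 90 mm when open
- catch (a joint): angle of the sprung catch in rad: 0 upright (also when it holds the lever), grows to its stop at 0.42 as its release pad is pressed; the lever is let go at about 0.2 to 0.3. It springs back by itself
- release_pad (a point): middle of the top of the catch's small grey release pad, 22 x 18 mm, left of the lever at x = -53, y = 73, z = 32 mm in the clamp's frame, 45 mm from the lever's middle line. Pressed straight down it travels up to about 12 mm against 3 to 7 N; the lever is let go 5 to 9 mm down
- spanner: combination spanner, 126 x 23 x 8 mm, lying beside the clamp's right side. Not part of the job. Origin under its middle
- cap_screw: socket cap screw, 52 mm long, 16 mm head, lying beside the front right corner of the clamp. Not part of the job. Origin under its middle
- nut: large hex nut, 34 mm across, 14 mm thick. Not part of the job. Origin under its middle
- bearing: sealed ball bearing lying flat, 52 mm across, 15 mm thick. Not part of the job. Origin under its middle
- block: bored steel block, about 41 x 40 x 39 mm. Not part of the job. Origin under its middle
- ring: black toothed drive ring lying flat, 66 mm across, 26 mm tall, behind the clamp on the right. Not part of the job. Origin under its middle

How it is judged:
By the outcome, as a careful person would: the job done as asked, in the order asked, and still so for the second after the job is handed in, with the robot touching nothing.
It also fails if it takes over 58 s, if anything falls off the work surface, if the arm or the gripper's body presses on something with over 40 N, if the wrist force passes 120 N, or if a joint passes its speed limit or range.

### The arm

A 6-joint arm with a two-finger parallel gripper is mounted at the origin on a cart in front of the work surface, level with it; the furniture and walls round the work are solid. World frame = base frame: x ahead of the robot, y to its left, z up, the work surface at z = 0. Lengths are in m, angles in degrees, forces in N, time in s.
With the tool pointing down it reaches from about 0.35 to 0.875 m from the base axis. Payload 4.2 kg.
Tool frame: the origin (TCP) lies at the centre of the arm's flange, where the gripper is bolted on; the fingertips stand 182 mm ahead of it and the grasp point (between the pads) lies 164 mm ahead of it (r.nose_length is the distance from the TCP to the fingertips, in m); z points along the fingers, y is the line along which they close (so a half turn about z gives the same grasp; the last joint's range is limited). The gripper opens to 87 mm and grips with 3 to 60 N. Pads are 19 mm wide; open, the fingers measure 117 mm over their backs; the gripper's body (75 mm by 190 mm) begins 51 mm behind the grasp point.
Start: joints at [78.415, 22.042, 0.453, 0, -68.411, -14.817], TCP at [0.278, 0.56, 0.405] pointing down, gripper open.
Joint ranges: [-179.83, 179.83], [-69.29, 118.12], [-61.27, 80.66], [-181.25, 117.63], [-171.15, -9.14], [-177.46, 177.46]. Speed limits (degrees/s): [159.86, 159.86, 180, 180, 180, 180].

### API

Orientations are given as a 3x3 rotation matrix whose columns are the frame's x, y, z axes.
In Python, from station import r, vision gives the robot as it stands. The module is installed in compiled form; this text tells all that it offers.
- The arm moves only by the shell command python3 -m creep 'ROWS'. ROWS is JSON, a list of rows, each a list of 7 numbers: the opening, from -1 (shut) to 1 (fully open), then the shift along the tool's x, y, z in mm, then the turn, a rotation vector about the tool's x, y, z in degrees. A call has 1 to 8 rows; each row is the pose to reach, as a shift and turn from the pose commanded when the call began, along the tool's axes at that moment; what a row does not reach only later rows make up. A row lasts 1/12 s, in which the tool goes at most 41.7 mm and 7.16 degrees, less where a joint would pass 70% of its speed; a pose out of reach is approached as far as the arm can. A call with a gripper value outside its range is refused whole. The fingers move at their own pace and stop on an object; the grip force is fixed at half the most. Time passes only in rows, so rows that repeat a pose let the fingers close. It gives the time, the measured TCP pose, the force, the opening and the grip force at its end, in the units of the state.
- r.sense(): the state, without advancing time (a new reading comes with each control period).
- vision.capture(name): name is "scene" or "side" or "wrist"; returns (picture, depth): 420x560x3 uint8, red, green, blue; 420x560 float32, m along the optical axis (not along the pixel's ray), 0 where there is no reading.
- vision.camera_model(name): a dict with "vertical_fov" (degrees; the focal length in pixels is half the picture's height over the tangent of half this angle, whatever the lens; pixels are square), "cx", "cy" (the principal point, pixels), "extrinsics" (4x4, takes a point from camera to world coordinates); the wrist camera has in their place "mount" (4x4, takes a point from camera to tool coordinates, whose origin is the TCP and whose axes are the flange's). Camera axes: x right, y down, z forward; pixel columns grow to the right and rows downward; lengths in m; the calibration is good to about 2 mm. A picture is of the moment at which its call begins: read the wrist's pose just before it. camera_model takes no time and is no camera call.
- r.finish_job(): hands the job in; it is judged then, once.
Trained networks look in the newest picture that a camera, given by its name, has taken for a name from the list of things; names that differ only in an ending like _2 or _b are one class to them, and where a whole thing is asked for, a point or a joint stands for the part that bears it (a point fixed in the world has none). Each returns a list of dicts, best first, with "conf" (0 to 1); they miss things now and then, are a little off and sometimes report something else, mostly with a low value. They report only what shows in the picture. A call takes as long as a camera call.
- vision.find_in(camera, thing): "uv" ([column, row] in pixels, amid what is visible of it).
- vision.cut_out(camera, thing): "region" (420x560 bool, what is visible of it) and "uv" ([column, row] in pixels, amid what is visible of it).
The state is a dict: "time_s": time; "joints": joint angles; "joint_velocities": joint speeds; "effort": joint torques, N m; "tcp_pos": TCP position; "ee_rot": TCP orientation; "wrist_force": force on the tool from outside, world axes, zero at the start; "moment": the same for the moment, N m; "gripper_width": opening from 0.0 (shut) to 1.0 (fully open); "gripper_force": force on a finger pad.
Only numpy, scipy, OpenCV 4.12 (cv2) and the standard library are available. Lean on these libraries where they do the work, as an engineer would, in place of code of your own. Each camera call takes 0.05 s, during which the arm holds its last target. There are 200 camera calls.

## Working session

There is one attempt and no reset: what is moved stays moved. The work goes in short steps, Python scripts to look and compute and a shell command to move; the robot and the scene stay as the last step left them, time stands still between calls to the robot, and variables do not carry over. Pictures are saved under pics/ and viewed, at most 10 in all, crops included, and the job is handed in when it is done.

```bash
mkdir -p pics; cat > h.py <<'E'
from station import r, vision
import numpy as np, cv2
def cam(name):
    s=r.sense(); m=vision.camera_model(name); img,d=vision.capture(name)
    if name=='wrist':
        T=np.eye(4);T[:3,:3]=s['ee_rot'];T[:3,3]=s['tcp_pos'];E=T@np.array(m['mount'])
    else: E=np.array(m['extrinsics'])
    f=210/np.tan(np.radians(m['vertical_fov'])/2)
    v,u=np.mgrid[:420,:560]
    P=np.stack([(u-m['cx'])/f*d,(v-m['cy'])/f*d,d],-1)@E[:3,:3].T+E[:3,3]
    P[d==0]=np.nan
    return img,P,E,f,m
def proj(p,E,f,m):
    q=(np.asarray(p)-E[:3,3])@E[:3,:3]
    return q[...,:2]/q[...,2:]*f+[m['cx'],m['cy']]
E
python3 - <<'E'
from h import *
a,P,*_=cam('scene'); 
for n in ['hold_down','work_plate','lever_pad','release_pad','flap','stop_face']:
    try:
        for o in vision.cut_out('scene',n)[:2]:
            q=P[o['region']];print(n,round(o['conf'],2),o['uv'],np.nanmedian(q,0).round(3),np.nanmin(q,0).round(3),np.nanmax(q,0).round(3))
    except Exception as e: print(n,e)
b,P2,*_=cam('side')
c=np.hstack([a,b]); cv2.imwrite('pics/a.png',cv2.resize(c[:,:,::-1],(800,300)))
cv2.imwrite('pics/b.png',a[:,:,::-1])
print(r.sense()['ee_rot'],vision.camera_model('wrist'))
E
```

```text
hold_down 0.93 [304.9, 253.1] [0.661 0.036 0.013] [ 0.462 -0.062 -0.002] [0.723 0.119 0.081]
work_plate 0.71 [271.9, 220.3] [ 0.564 -0.007  0.021] [ 0.526 -0.039  0.009] [0.602 0.029 0.025]
work_plate 0.26 [290.0, 250.5] [ 0.676 -0.007  0.051] [ 0.605 -0.044  0.009] [0.711 0.076 0.076]
lever_pad 0.86 [309.7, 201.2] [0.561 0.059 0.06 ] [ 0.411  0.046 -0.001] [0.641 0.1   0.082]
release_pad 0.6 [324.5, 214.6] [0.575 0.09  0.032] [0.549 0.071 0.01 ] [0.585 0.111 0.052]
release_pad 0.35 [305.0, 249.6] [0.662 0.036 0.013] [ 0.411 -0.062 -0.001] [0.723 0.115 0.082]
flap 0.63 [290.3, 251.8] [ 0.677 -0.007  0.051] [ 0.59  -0.043  0.009] [0.711 0.06  0.076]
flap 0.39 [312.0, 201.1] [0.567 0.059 0.06 ] [ 0.5    0.048 -0.001] [0.641 0.087 0.081]
stop_face 0.68 [273.6, 158.1] [0.397 0.036 0.032] [ 0.317  0.016 -0.002] [0.409 0.072 0.041]
stop_face 0.67 [303.9, 249.7] [0.662 0.035 0.013] [ 0.462 -0.062 -0.001] [0.722 0.113 0.082]
[[ 8.95679725e-01 -4.44699687e-01 -1.34943233e-04]
 [-4.44699708e-01 -8.95679682e-01 -2.76587842e-04]
 [ 2.13261465e-06  3.07743338e-04 -9.99999953e-01]] {'vertical_fov': 58.59911905851146, 'cx': 278.53297964679825, 'cy': 207.41580883748045, 'mount': array([[-4.21700267e-04, -9.58306972e-01, -2.85740387e-01,
         7.91276421e-02],
       [ 9.99999902e-01, -3.65200291e-04, -2.51018908e-04,
        -5.69604484e-04],
       [ 1.36200697e-04, -2.85740465e-01,  9.58307032e-01,
         2.01961162e-02],
       [ 0.00000000e+00,  0.00000000e+00,  0.00000000e+00,
         1.00000000e+00]])}
```

View pics/a.png

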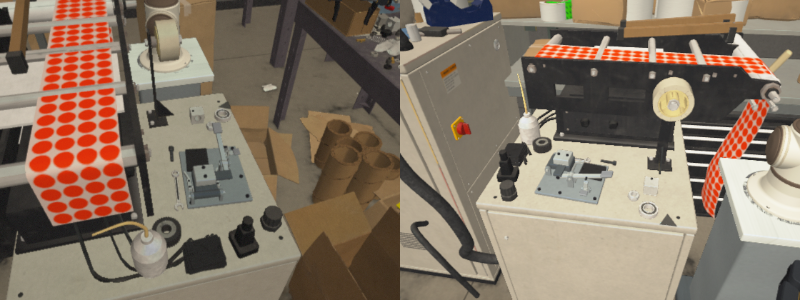

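The clamp sits mid-cabinet, at about (215,180) in the left view and (570,185) in the right one. The printing machine stands on its right (-y) side. Next I'll fit the poses.

```bash
python3 - <<'E'
from h import *
a,P,E,f,m=cam('scene')
o=vision.cut_out('scene','hold_down')[0]; q=P[o['region']]
z=q[(q[:,2]>.006)&(q[:,2]<.014)]
z=z[(z[:,0]>.45)]
rect=cv2.minAreaRect((z[:,:2]*1000).astype(np.float32)); print(rect, cv2.boxPoints(rect))
o=vision.cut_out('scene','work_plate')[0]; q=P[o['region']];q=q[(q[:,2]>.017)&(q[:,2]<.025)]
print(cv2.minAreaRect((q[:,:2]*1000).astype(np.float32)))
for n in ['lever_pad','release_pad']:
    u,v=map(int,vision.find_in('scene',n)[0]['uv']);print(n,u,v,P[v,u])
# obstacle map: max height by cell
b,P2,*_=cam('side')
Q=np.vstack([P.reshape(-1,3),P2.reshape(-1,3)]);Q=Q[~np.isnan(Q[:,0])]
for x in np.arange(.3,.85,.05):
    print(round(x,2),[int(1000*max([0,*Q[(abs(Q[:,0]-x)<.025)&(abs(Q[:,1]-y)<.025)&(Q[:,2]<1.2)][:,2]])) for y in np.arange(-.35,.36,.05)])
c=a[130:300,220:380]; cv2.imwrite('pics/c.png',cv2.resize(c[:,:,::-1],(564,600),interpolation=cv2.INTER_CUBIC))
E
```

```text
((621.3419799804688, 27.037616729736328), (164.10919189453125, 190.83154296875), 85.77099609375) [[520.1351   -47.757317]
 [710.44696  -61.82982 ]
 [722.5489   101.83255 ]
 [532.237    115.90505 ]]
((566.6561889648438, -5.056705474853516), (59.963043212890625, 76.82201385498047), 81.66659545898438)
lever_pad 314 204 [0.57198637 0.06903644 0.05912665]
release_pad 242 214 [ 0.51846727 -0.06266563  0.00720162]
0.3 [370, 297, 295, 295, 319, 15, 301, 301, 3, 4, 4, 0, 0, 0, 0]
0.35 [368, 294, 294, 294, 318, 294, 315, 315, 39, 18, 17, 0, 0, 0, 0]
0.4 [365, 301, 300, 299, 318, 235, 311, 311, 40, 17, 17, 0, 0, 0, 0]
0.45 [362, 296, 296, 296, 318, 4, 4, 4, 16, 14, 3, 0, 0, 0, 0]
0.5 [358, 297, 297, 297, 319, 5, 17, 8, 80, 80, 4, 0, 0, 0, 0]
0.55 [356, 299, 300, 299, 317, 9, 24, 24, 76, 71, 4, 0, 0, 0, 0]
0.6 [302, 302, 302, 302, 317, 10, 23, 24, 59, 50, 4, 0, 0, 0, 0]
0.65 [300, 302, 301, 302, 317, 8, 72, 78, 54, 15, 3, 0, 0, 0, 0]
0.7 [302, 303, 303, 303, 317, 10, 70, 73, 45, 16, 4, 0, 0, 0, 0]
0.75 [303, 304, 304, 304, 317, 29, 4, 4, 4, 49, 49, 0, 0, 0, 0]
0.8 [302, 304, 304, 303, 317, 41, 41, 71, 102, 51, 51, 0, 0, 0, 0]
```

View pics/c.png

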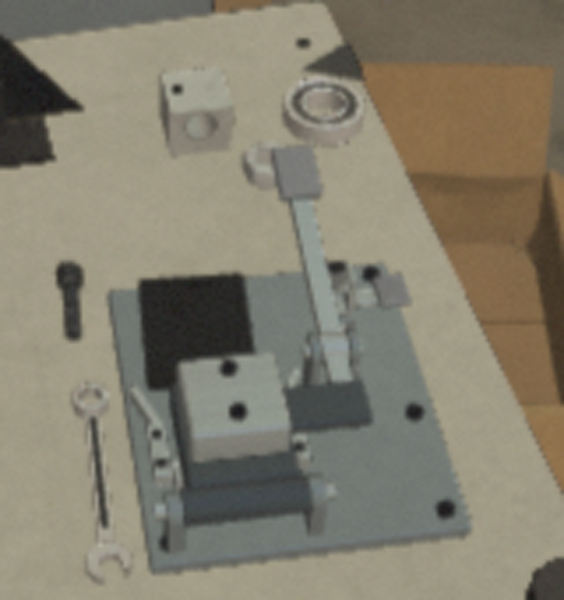

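The plate is on the bed at (195,330), the lever pad is up at (297,172), and the release pad is at (392,290). The nut is beside the lever pad at (260,165). There's a tall post near x=0.35, so I'll measure it before I move.

```bash
python3 - <<'E'
from h import *
Q=[]
for n in ['scene','side']:
    P=cam(n)[1].reshape(-1,3);Q.append(P[(P[:,0]>.2)&(P[:,0]<.46)&(P[:,1]>-.12)&(P[:,1]<.1)&(P[:,2]>.02)&(P[:,2]<.9)])
for q in Q:
  print('--')
  for z in np.arange(.02,.5,.04):
    s=q[(q[:,2]>=z)&(q[:,2]<z+.04)]
    if len(s): print(round(z,2),len(s),np.percentile(s,[3,97],axis=0).round(3).tolist())
s=np.vstack(Q);print(s[:,2].max())
E
```

```text
--
0.02 543 [[0.355, -0.088, 0.021], [0.407, 0.054, 0.057]]
0.06 93 [[0.344, -0.088, 0.061], [0.375, -0.069, 0.098]]
0.1 73 [[0.344, -0.088, 0.102], [0.375, -0.082, 0.139]]
0.14 74 [[0.344, -0.088, 0.143], [0.374, -0.082, 0.178]]
0.18 92 [[0.342, -0.088, 0.182], [0.376, -0.062, 0.219]]
0.22 556 [[0.353, -0.088, 0.223], [0.408, -0.015, 0.26]]
0.26 1086 [[0.345, -0.091, 0.262], [0.408, -0.006, 0.299]]
0.3 574 [[0.343, -0.064, 0.3], [0.392, -0.017, 0.315]]
--
0.02 590 [[0.344, -0.083, 0.022], [0.406, 0.059, 0.057]]
0.06 235 [[0.342, -0.083, 0.061], [0.373, -0.07, 0.098]]
0.1 240 [[0.342, -0.084, 0.102], [0.374, -0.079, 0.139]]
0.14 210 [[0.343, -0.084, 0.141], [0.373, -0.079, 0.172]]
0.18 106 [[0.333, -0.017, 0.21], [0.382, -0.013, 0.22]]
0.22 1080 [[0.313, -0.061, 0.222], [0.401, -0.001, 0.259]]
0.26 1138 [[0.311, -0.06, 0.261], [0.407, 0.0, 0.299]]
0.3 593 [[0.327, -0.062, 0.3], [0.388, -0.013, 0.313]]
0.31590600435949223
```

```bash
cat >> h.py <<'E'
from scipy.spatial.transform import Rotation as R
C=np.array([.6213,.0270,0]); YAW=-4.23
Rc=R.from_euler('z',YAW,degrees=True).as_matrix()
def w(x,y,z): return C+Rc@np.array([x,y,z])/1000
def cl(P): return ((P-C)@Rc)*1000
def go(x,y,z,tilt=0,dyaw=0):
    """row (without opening) for fingertip at clamp x,y,z mm; tilt>0 leans body back"""
    s=r.sense();A=np.array(s['ee_rot'])
    T=Rc@R.from_euler('z',dyaw,degrees=True).as_matrix()@R.from_euler('y',tilt,degrees=True).as_matrix()@np.diag([1,-1,-1.])
    p=w(x,y,z)-T[:,2]*r.nose_length
    print('shift',((p-s['tcp_pos'])@A*1000).round(1),'turn',np.degrees(R.from_matrix(A.T@T).as_rotvec()).round(1),'t',round(s['time_s'],2))
def st():
    s=r.sense();A=np.array(s['ee_rot']);print('tip clamp',cl(np.array(s['tcp_pos'])+A[:,2]*r.nose_length).round(1),'F',np.round(s['wrist_force'],1),'t',round(s['time_s'],2))
E
python3 - <<'E'
from h import *
for n in ['scene','side']:
    p=cl(cam(n)[1]).reshape(-1,3)
    for lab,b in dict(leverpad=(-135,-80,5,50,60,90),release=(-70,-35,55,95,25,40),flaptop=(-40,90,-75,0,60,95),catch=(-80,-20,40,64,15,70),mach=(-150,100,-200,-100,60,400)).items():
        k=p[(p[:,0]>b[0])&(p[:,0]<b[1])&(p[:,1]>b[2])&(p[:,1]<b[3])&(p[:,2]>b[4])&(p[:,2]<b[5])]
        print(n,lab,len(k),np.percentile(k,[2,50,98],axis=0).round(0).tolist() if len(k) else '')
st();go(-110,28,120)
E
```

```text
scene leverpad 224 [[-124.0, 18.0, 64.0], [-103.0, 28.0, 75.0], [-81.0, 40.0, 80.0]]
scene release 104 [[-62.0, 56.0, 26.0], [-52.0, 71.0, 32.0], [-42.0, 82.0, 34.0]]
scene flaptop 718 [[16.0, -57.0, 61.0], [44.0, -34.0, 69.0], [64.0, -9.0, 73.0]]
scene catch 132 [[-61.0, 41.0, 18.0], [-50.0, 48.0, 30.0], [-41.0, 63.0, 57.0]]
scene mach 1498 [[-139.0, -199.0, 147.0], [-16.0, -183.0, 316.0], [95.0, -167.0, 317.0]]
side leverpad 184 [[-125.0, 21.0, 62.0], [-106.0, 34.0, 74.0], [-82.0, 43.0, 78.0]]
side release 93 [[-63.0, 56.0, 26.0], [-53.0, 75.0, 31.0], [-43.0, 84.0, 33.0]]
side flaptop 378 [[15.0, -54.0, 61.0], [39.0, -26.0, 68.0], [64.0, -6.0, 72.0]]
side catch 130 [[-64.0, 41.0, 17.0], [-54.0, 52.0, 29.0], [-41.0, 61.0, 57.0]]
side mach 7421 [[-145.0, -187.0, 144.0], [-29.0, -174.0, 250.0], [94.0, -164.0, 315.0]]
tip clamp [-381.8  506.   222.6] F [ 0.3 -0.1  0.1] t 0.9
shift [432.1 340.1 102.6] turn [  0.   -0.  -22.2] t 0.9
```

```bash
python3 -m creep '[[-1,432,340,0,0,0,-22],[-1,432,340,0,0,0,-22],[-1,432,340,0,0,0,-22],[-1,432,340,0,0,0,-22],[-1,432,340,0,0,0,-22],[-1,432,340,0,0,0,-22],[-1,432,340,0,0,0,-22],[-1,432,340,0,0,0,-22]]'; python3 -c "
from h import *
st();go(-110,28,120)"
```

```text
time_s: 1.57
tcp_pos: [0.4211, 0.2567, 0.4052]
ee_rot: [[0.997, -0.076, 0.001], [-0.076, -0.997, 0.001], [0.001, -0.001, -1.0]]
wrist_force: [0.6, -0.1, 0.1]
gripper_width: 0.477
gripper_force: 0.0
tip clamp [-216.5  214.4  223. ] F [ 0.6 -0.1  0.1] t 1.57
shift [106.9 186.1 102.9] turn [-0.  -0.  -0.1] t 1.57
```

```bash
python3 -m creep '[[-1,107,186,60,0,0,0],[-1,107,186,60,0,0,0],[-1,107,186,60,0,0,0],[-1,107,186,60,0,0,0],[-1,107,186,60,0,0,0],[-1,107,186,60,0,0,0],[-1,107,186,90,0,0,0],[-1,107,186,90,0,0,0]]'; python3 -c "
from h import *
a,P,E,f,m=cam('wrist');st();go(-110,28,95)
cv2.imwrite('pics/d.png',a[:,:,::-1])
p=cl(P).reshape(-1,3)
for lab,b in dict(leverpad=(-135,-90,5,50,65,90),release=(-70,-35,62,95,28,40)).items():
        k=p[(p[:,0]>b[0])&(p[:,0]<b[1])&(p[:,1]>b[2])&(p[:,1]<b[3])&(p[:,2]>b[4])&(p[:,2]<b[5])]
        print(lab,len(k),np.percentile(k,[2,50,98],axis=0).round(0).tolist() if len(k) else '')
"
```

```text
time_s: 2.23
tcp_pos: [0.512, 0.0632, 0.3105]
ee_rot: [[0.997, -0.081, -0.009], [-0.081, -0.997, -0.002], [-0.009, 0.003, -1.0]]
wrist_force: [-2.0, -1.0, -0.7]
gripper_width: 0.009
gripper_force: 0.0
tip clamp [-112.4   28.5  130.4] F [ 0.8  0.  -0.3] t 2.28
shift [ 1.5  0.9 35.4] turn [ 0.2  0.3 -0.3] t 2.28
leverpad 2143 [[-123.0, 18.0, 66.0], [-107.0, 29.0, 75.0], [-91.0, 41.0, 79.0]]
release 900 [[-64.0, 64.0, 28.0], [-53.0, 73.0, 32.0], [-43.0, 82.0, 33.0]]
```

View pics/d.png

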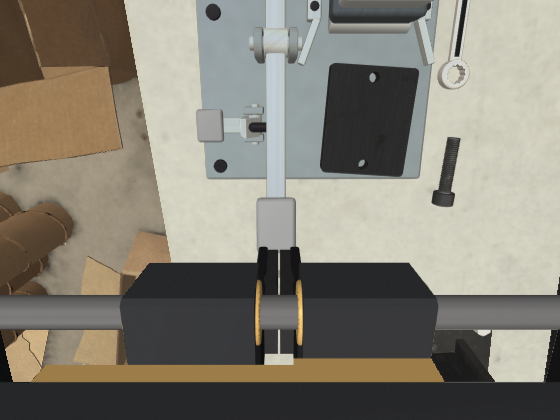

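The calibration agrees: lever pad at (276,222), release pad at (210,125) and the plate at (370,120). The fingertips are over the lever pad, so I'll press it.

```bash
python3 -m creep '[[-1,3,1,30,0,0,0],[-1,3,1,48,0,0,0],[-1,3,1,60,0,0,0],[-1,3,1,72,0,0,0],[-1,2,1,84,0,0,0],[-1,1,1,93,0,0,0],[-1,1,1,98,0,0,0],[-1,1,1,98,0,0,0]]'; python3 -c "
from h import *
st();go(-110,28,31)"
```

```text
time_s: 2.95
tcp_pos: [0.5143, 0.0648, 0.2178]
ee_rot: [[0.997, -0.075, 0.0], [-0.075, -0.997, -0.0], [0.0, 0.0, -1.0]]
wrist_force: [-1.0, -0.7, 0.9]
gripper_width: 0.003
gripper_force: 0.4
tip clamp [-109.4   29.7   35.6] F [-1.  -0.7  0.9] t 2.95
shift [-0.5  1.8  4.6] turn [ 0. -0. -0.] t 2.95
```

```bash
python3 -m creep '[[-1,0,1,2,0,0,0],[-1,0,1,3,0,0,0],[-1,0,1,3,0,0,0]]'; python3 -c "
from h import *
st()"; python3 -m creep '[[-1,0,0,-20,0,0,0],[-1,0,0,-40,0,0,0],[-1,0,0,-40,0,0,0]]'; python3 -c "
from h import *
st();go(-110,-36,60)
for n in ['scene','side','wrist']:
    a,P,*_=cam(n);p=cl(P).reshape(-1,3)
    for lab,b in dict(leverpad=(-128,-90,10,45,20,68),flaptop=(-40,90,-65,0,60,120)).items():
        k=p[(p[:,0]>b[0])&(p[:,0]<b[1])&(p[:,1]>b[2])&(p[:,1]<b[3])&(p[:,2]>b[4])&(p[:,2]<b[5])]
        print(n,lab,len(k),np.percentile(k,[2,50,98],axis=0).round(0).tolist() if len(k) else '')
cv2.imwrite('pics/e.png',a[:,:,::-1])
"
```

```text
time_s: 3.2
tcp_pos: [0.5145, 0.0639, 0.2148]
ee_rot: [[0.997, -0.076, 0.002], [-0.076, -0.997, 0.001], [0.002, -0.002, -1.0]]
wrist_force: [-1.8, 3.1, 4.3]
gripper_width: 0.004
gripper_force: 2.4
tip clamp [-108.8   29.2   32.6] F [-1.8  3.1  4.3] t 3.2
time_s: 3.45
tcp_pos: [0.5156, 0.0635, 0.2574]
ee_rot: [[0.997, -0.075, 0.008], [-0.075, -0.997, 0.002], [0.007, -0.003, -1.0]]
wrist_force: [0.8, -0.3, 0.0]
gripper_width: 0.004
gripper_force: 0.0
tip clamp [-106.7   29.1   75.2] F [ 0.8 -0.3  0. ] t 3.45
shift [-1.9 64.6 15. ] turn [-0.1 -0.4 -0.1] t 3.45
scene leverpad 145 [[-127.0, 18.0, 33.0], [-107.0, 29.0, 37.0], [-91.0, 40.0, 41.0]]
scene flaptop 930 [[28.0, -58.0, 61.0], [53.0, -34.0, 79.0], [74.0, -3.0, 88.0]]
side leverpad 173 [[-127.0, 19.0, 25.0], [-110.0, 34.0, 35.0], [-91.0, 42.0, 39.0]]
side flaptop 558 [[17.0, -54.0, 61.0], [39.0, -19.0, 75.0], [73.0, -4.0, 86.0]]
wrist leverpad 1439 [[-113.0, 18.0, 33.0], [-102.0, 29.0, 38.0], [-91.0, 41.0, 40.0]]
wrist flaptop 0
```

View pics/e.png

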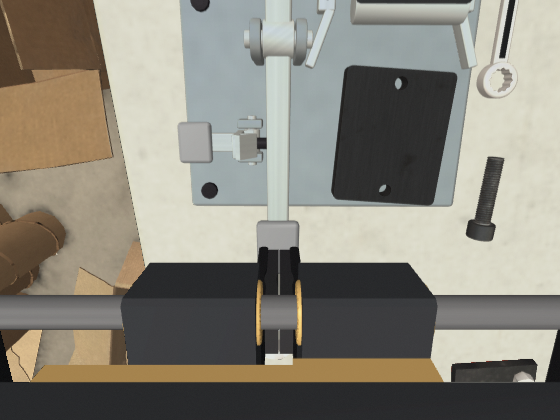

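The lever is latched: its pad is at about 36 mm, the flap top is at 87 mm, and the catch at (245,143) is over the pin. Next I'll go behind the plate, using the two fingers as a 60 mm wide fork so the push squares it up.

```bash
python3 -m creep '[[-0.3,-6,30,0,0,0,0],[-0.3,-6,63,0,0,0,0],[-0.3,-6,63,0,0,0,0],[-0.3,-6,63,0,0,0,0],[-0.3,-6,63,0,0,0,0]]'; python3 -c "
from h import *
a,P,*_=cam('wrist');st();go(-110,-34,14)
p=cl(P);k=p[(p[...,2]>17)&(p[...,2]<25)&(a.max(-1)<90)&(abs(p[...,0]+50)<60)&(abs(p[...,1]+36)<45)]
q=cv2.minAreaRect(k[:,:2].astype(np.float32));print(q,k[:,0].min(),r.sense()['gripper_width'])
cv2.imwrite('pics/f.png',a[:,:,::-1])
"
```

```text
time_s: 4.02
tcp_pos: [0.5032, 0.0004, 0.253]
ee_rot: [[0.997, -0.077, -0.001], [-0.077, -0.997, -0.0], [-0.001, 0.001, -1.0]]
wrist_force: [-0.5, 0.4, -0.3]
gripper_width: 0.293
gripper_force: 0.0
tip clamp [-115.8  -34.8   71. ] F [1.  0.8 0.6] t 4.07
shift [ 5.7 -0.8 57. ] turn [ 0.   0.  -0.2] t 4.07
((-41.082218170166016, -27.9254150390625), (77.38443756103516, 97.24474334716797), 85.82433319091797) -91.73806383658929 0.3135095815525265
```

View pics/f.png

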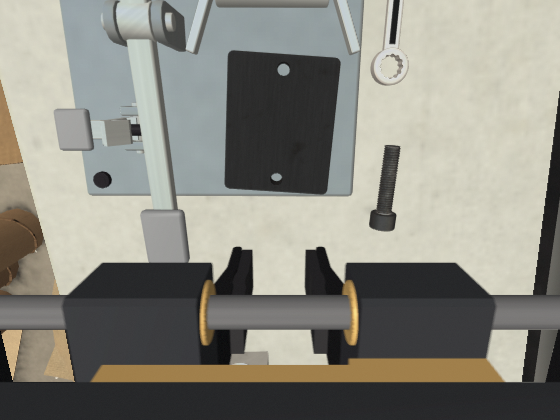

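```bash
python3 -c "
from h import *
for n in ['scene','wrist']:
    p=cl(cam(n)[1]).reshape(-1,3)
    k=p[(p[:,0]>-230)&(p[:,0]<-97)&(p[:,1]>-70)&(p[:,1]<17)&(p[:,2]>6)&(p[:,2]<19)]
    print(n,len(k),np.percentile(k,[1,50,99],axis=0).round(0).tolist() if len(k) else '')
"
```

```text
scene 65 [[-229.0, -27.0, 7.0], [-217.0, -15.0, 12.0], [-190.0, 16.0, 18.0]]
wrist 338 [[-217.0, -27.0, 6.0], [-216.0, -12.0, 10.0], [-215.0, 4.0, 14.0]]
```

```bash
python3 -m creep '[[-0.3,0,0,25,0,0,0],[-0.3,0,0,45,0,0,0],[-0.3,0,0,57,0,0,0],[-0.3,0,0,57,0,0,0],[-0.3,0,0,57,0,0,0]]'; python3 -c "
from h import *
st();go(-60,-34,14)"
```

```text
time_s: 4.58
tcp_pos: [0.5034, 0.0012, 0.1963]
ee_rot: [[0.997, -0.075, -0.001], [-0.075, -0.997, -0.001], [-0.001, 0.001, -1.0]]
wrist_force: [0.9, 0.4, 1.0]
gripper_width: 0.35
gripper_force: 0.0
tip clamp [-115.9  -34.6   14.1] F [0.9 0.4 1. ] t 4.58
shift [55.7 -0.5  0.1] turn [ 0.   0.1 -0.1] t 4.58
```

```bash
python3 -m creep '[[-0.3,8,-1,0,0,0,0],[-0.3,16,-1,0,0,0,0],[-0.3,23,-1,0,0,0,0],[-0.3,30,-1,0,0,0,0],[-0.3,36,-1,0,0,0,0],[-0.3,42,-1,0,0,0,0],[-0.3,48,-1,0,0,0,0],[-0.3,50,-1,0,0,0,0]]'; python3 -c "
from h import *
a,P,*_=cam('wrist');st();go(-43,-34,14)
cv2.imwrite('pics/g.png',a[:,:,::-1])"
```

```text
time_s: 5.25
tcp_pos: [0.5541, -0.0023, 0.1968]
ee_rot: [[0.997, -0.077, 0.001], [-0.077, -0.997, 0.0], [0.001, -0.0, -1.0]]
wrist_force: [-0.9, -0.8, 0.2]
gripper_width: 0.349
gripper_force: 0.7
tip clamp [-64.3 -34.1  14.5] F [-0.6 -0.8 -0. ] t 5.3
shift [21.6 -0.2  0.6] turn [-0.  -0.1 -0.2] t 5.3
```

View pics/g.png

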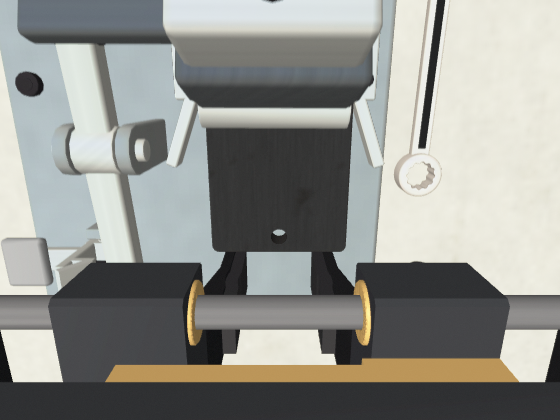

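The plate is square between the guides, with its near end at row 250, and it's going under the toe. I'll push the last 20 mm gently.

```bash
python3 -m creep '[[-0.3,5,0,0,0,0,0],[-0.3,9,0,0,0,0,0],[-0.3,13,0,0,0,0,0],[-0.3,16,0,0,0,0,0],[-0.3,18,0,0,0,0,0],[-0.3,19,0,0,0,0,0],[-0.3,19,0,0,0,0,0]]'; python3 -c "
from h import *
st()"; python3 -m creep '[[-0.3,1,0,0,0,0,0],[-0.3,2,0,0,0,0,0],[-0.3,2,0,0,0,0,0]]'; python3 -c "
from h import *
st()"
```

```text
time_s: 5.88
tcp_pos: [0.5722, -0.0037, 0.1967]
ee_rot: [[0.997, -0.077, -0.0], [-0.077, -0.997, -0.0], [-0.0, 0.0, -1.0]]
wrist_force: [-2.3, 0.8, -0.1]
gripper_width: 0.348
gripper_force: 0.9
tip clamp [-46.8 -34.3  14.5] F [-2.3  0.8 -0.1] t 5.88
time_s: 6.13
tcp_pos: [0.5733, -0.0038, 0.1967]
ee_rot: [[0.997, -0.077, -0.003], [-0.077, -0.997, -0.0], [-0.003, 0.0, -1.0]]
wrist_force: [-4.5, 1.0, 3.0]
gripper_width: 0.347
gripper_force: 2.6
tip clamp [-46.1 -34.3  14.5] F [-4.5  1.   3. ] t 6.13
```

```bash
python3 -m creep '[[-0.3,1,0,0,0,0,0],[-0.3,2,0,0,0,0,0],[-0.3,3,0,0,0,0,0],[-0.3,3,0,0,0,0,0]]'; python3 -c "
from h import *
a,P,*_=cam('wrist');st()
p=cl(P);k=p[(p[...,2]>17)&(p[...,2]<25)&(a.max(-1)<90)&(p[...,0]<-5)&(p[...,0]>-60)&(abs(p[...,1]+33)<10)]
print(np.percentile(k,[0,1,50,99],axis=0).round(1))
cv2.imwrite('pics/i.png',a[:,:,::-1])"
```

```text
time_s: 6.47
tcp_pos: [0.5745, -0.0039, 0.1966]
ee_rot: [[0.997, -0.077, -0.009], [-0.077, -0.997, -0.001], [-0.009, 0.001, -1.0]]
wrist_force: [-11.6, 5.1, 8.4]
gripper_width: 0.345
gripper_force: 5.8
tip clamp [-46.  -34.5  14.4] F [-10.5   4.7   8.2] t 6.52
[[-34.3 -43.   17.1]
 [-33.7 -42.8  19. ]
 [-18.3 -32.7  20.9]
 [ -5.3 -23.2  22.3]]
```

View pics/i.png

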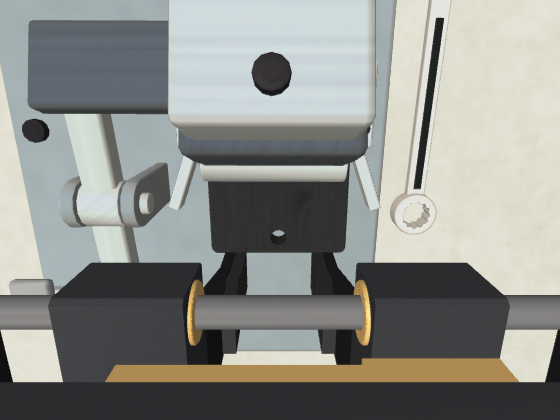

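The plate's near end measures -34 mm and the force has risen to about 11 N with no further motion, so it's home against the stop. I'll back off, rise and go to the release pad.

```bash
python3 -m creep '[[-0.3,-10,0,0,0,0,0],[-0.3,-25,0,0,0,0,0],[-0.3,-25,0,-20,0,0,0],[-1,-25,0,-60,0,0,0],[-1,-25,0,-75,0,0,0],[-1,-18,-40,-75,0,0,0],[-1,-13,-80,-75,0,0,0],[-1,-13,-112,-75,0,0,0]]';python3 -m creep '[[-1,0,0,0,0,0,0],[-1,0,0,0,0,0,0],[-1,0,0,0,0,0,0]]'; python3 -c "
from h import *
st();go(-53,79,38)
p=cl(cam('wrist')[1]).reshape(-1,3)
k=p[(abs(p[:,0]+53)<15)&(p[:,1]>62)&(p[:,1]<90)&(p[:,2]>26)&(p[:,2]<40)];print(len(k),np.percentile(k,[2,50,98],axis=0).round(0).tolist() if len(k) else '')"
```

```text
time_s: 7.18
tcp_pos: [0.5744, 0.1104, 0.2733]
ee_rot: [[0.997, -0.077, 0.006], [-0.077, -0.997, 0.002], [0.006, -0.003, -1.0]]
wrist_force: [0.3, -0.6, -0.1]
gripper_width: 0.059
gripper_force: 0.0
time_s: 7.43
tcp_pos: [0.5729, 0.1087, 0.2718]
ee_rot: [[0.997, -0.076, 0.001], [-0.076, -0.997, 0.0], [0.001, -0.0, -1.0]]
wrist_force: [-0.5, 0.9, 0.4]
gripper_width: 0.008
gripper_force: 0.0
tip clamp [-54.1  78.   89.6] F [-0.5  0.9  0.4] t 7.43
shift [ 1.2 -1.1 51.6] turn [-0.  -0.1 -0.1] t 7.43
1024 [[-64.0, 63.0, 28.0], [-53.0, 73.0, 32.0], [-43.0, 82.0, 33.0]]
```

Now press: go down to z≈22, about 10 mm of pad travel.

```bash
python3 -m creep '[[-1,1,0,30,0,0,0],[-1,1,0,50,0,0,0],[-1,1,0,56,0,0,0],[-1,1,0,60,0,0,0],[-1,1,0,64,0,0,0],[-1,1,0,67,0,0,0],[-1,1,0,68,0,0,0],[-1,1,0,68,0,0,0]]'; cat > chk.py <<'E'
from h import *
st()
for n in ['scene','side']:
    a,P,*_=cam(n);p=cl(P).reshape(-1,3)
    for lab,b in dict(leverpad=(-128,-90,10,45,25,90),flaptop=(-40,90,-65,0,60,120)).items():
        k=p[(p[:,0]>b[0])&(p[:,0]<b[1])&(p[:,1]>b[2])&(p[:,1]<b[3])&(p[:,2]>b[4])&(p[:,2]<b[5])]
        print(n,lab,len(k),np.percentile(k,[2,50,98],axis=0).round(0).tolist() if len(k) else '')
E
python3 chk.py
```

```text
time_s: 8.15
tcp_pos: [0.5739, 0.1088, 0.2047]
ee_rot: [[0.997, -0.077, 0.002], [-0.077, -0.997, 0.001], [0.001, -0.001, -1.0]]
wrist_force: [-3.0, 3.2, 3.4]
gripper_width: 0.004
gripper_force: 2.6
tip clamp [-53.   78.3  22.5] F [-3.   3.2  3.4] t 8.15
scene leverpad 30 [[-127.0, 23.0, 47.0], [-98.0, 35.0, 54.0], [-91.0, 41.0, 59.0]]
scene flaptop 871 [[-17.0, -57.0, 62.0], [47.0, -32.0, 75.0], [69.0, -4.0, 114.0]]
side leverpad 173 [[-127.0, 20.0, 43.0], [-110.0, 35.0, 55.0], [-91.0, 43.0, 58.0]]
side flaptop 224 [[28.0, -53.0, 61.0], [54.0, -19.0, 72.0], [69.0, -5.0, 77.0]]
```

The lever was let go: its pad is now at about 56 mm. I'll lift away and check.

```bash
python3 -m creep '[[-1,0,0,-30,0,0,0],[-1,0,-10,-70,0,0,0],[-1,0,-50,-110,0,0,0],[-1,-40,-90,-130,0,0,0],[-1,-40,-120,-130,0,0,0],[-1,-40,-120,-130,0,0,0],[-1,-40,-120,-130,0,0,0],[-1,-40,-120,-130,0,0,0]]'; python3 chk.py; python3 -c "
from h import *
a,P,*_=cam('scene'); b=cam('side')[0]
p=cl(P);k=p[(p[...,2]>17)&(p[...,2]<25)&(a.max(-1)<90)&(p[...,0]<0)&(p[...,0]>-60)&(abs(p[...,1]+33)<10)]
print(np.percentile(k,[1,50,99],axis=0).round(1))
for x in (a,b): pass
o=vision.find_in('side','hold_down')[0]['uv'];u,v=map(int,o)
c=np.hstack([cv2.resize(a[130:300,220:380],(376,400)),cv2.resize(b[max(0,v-60):v+60,u-60:u+60],(400,400))])
cv2.imwrite('pics/j.png',c[:,:,::-1])"
```

```text
time_s: 8.92
tcp_pos: [0.543, 0.2314, 0.3336]
ee_rot: [[0.997, -0.075, 0.0], [-0.075, -0.997, -0.0], [0.0, 0.0, -1.0]]
wrist_force: [0.4, -0.1, -0.3]
gripper_width: 0.003
gripper_force: 0.0
tip clamp [-93.1 198.  151.4] F [ 0.4 -0.1 -0.3] t 8.92
scene leverpad 185 [[-127.0, 17.0, 56.0], [-107.0, 28.0, 65.0], [-91.0, 40.0, 68.0]]
scene flaptop 813 [[22.0, -58.0, 62.0], [49.0, -34.0, 75.0], [69.0, -9.0, 81.0]]
side leverpad 172 [[-127.0, 20.0, 50.0], [-110.0, 34.0, 64.0], [-92.0, 43.0, 66.0]]
side flaptop 232 [[33.0, -45.0, 61.0], [52.0, -15.0, 72.0], [69.0, -5.0, 77.0]]
[[-34.2 -41.9  19.7]
 [-32.4 -35.   21.5]
 [-30.1 -24.3  23.3]]
```

View pics/j.png

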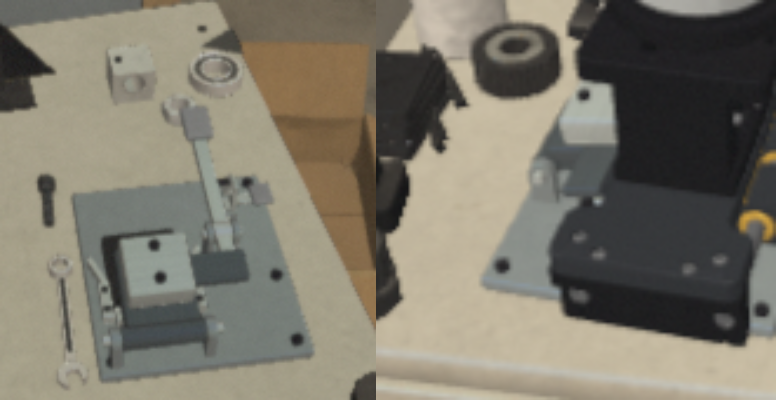

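The flap is down on the plate, with its top at 81 mm, between 73 (bare bed) and 88 (open). The lever pad is at 65 mm, the plate's near end is still at about -34 mm, and the other things haven't moved.

```bash
python3 -c "
from station import r
print(r.finish_job())"
```

```text
the job is handed in; nothing more can be done
None
```

The job is handed in: the lever was latched, the plate was pushed home against the stop, and the catch was released so the flap now clamps the plate, with the robot clear and about 9 s of the 58 s used; the hand-in gave no verdict.

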